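# Latch the UV cabinet's lid, switch it on and start the exposure

### The arm

A 7-joint arm with a two-finger parallel gripper is mounted at the origin on a cart in front of the work surface, level with it; the furniture and walls round the work are solid. World frame = base frame: x ahead of the robot, y to its left, z up, the work surface at z = 0. Lengths are in m, angles in rad, forces in N, time in s.
With the tool pointing down it reaches from about 0.4 to 0.875 m from the base axis. Payload 19.3 kg.
Tool frame: the origin (TCP) lies midway between the tips of the shut fingers; the grasp point (between the pads) lies 19 mm behind it; z points along the fingers, y is the line along which they close (so a half turn about z gives the same grasp; the last joint's range is limited). The gripper opens to 85 mm and grips with 20 to 120 N. Pads are 22 mm wide; open, the fingers measure 114 mm over their backs; the gripper's body (76 mm by 85 mm) begins 54 mm behind the grasp point. The pads swing forward as they close: fully open they stand 13 mm farther back than shut.
Start: joints at [1.164, 0.521, -0.036, 1.599, 0.021, 1.021, -0.113], TCP at [0.207, -0.59, 0.231] pointing down, gripper open.
Joint ranges: [-2.91, 2.91], [-0.3, 2.13], [-1.5, 1.42], [0.17, 2.43], [-1.26, 4.41], [0.16, 1.93], [-2.52, 2.52]. Speed limits (rad/s): [1.89, 1.89, 2.39, 2.39, 3.01, 3.01, 3.01].

### API

Orientations are given as [roll, pitch, yaw] about the fixed x, y, z axes, in that order (R = Rz(yaw) Ry(pitch) Rx(roll)).
In Python, from workcell import telemetry, grab_frame, calibration, bot, outline_of, landmark_of gives the robot as it stands. The module is installed in compiled form; this text tells all that it offers.
- The arm moves only by the shell command python3 -m inch 'ROWS' [FORCE]. ROWS is JSON, a list of rows, each a list of 7 numbers: the shift along the tool's x, y, z in m, then the turn, a rotation vector about the tool's x, y, z in rad, then the closure, from 0 (fully open) to 1 (shut). A call has 1 to 5 rows; each row shifts and turns the commanded pose from where the row before left it, along the tool's axes as they then stand; what a row does not reach is not made up. A row lasts 1/10 s, in which the tool goes at most 50 mm and 8.59 degrees, less where a joint would pass 70% of its speed; a pose out of reach is approached as far as the arm can. A call is refused whole if a number of a shift passes 0.05 or a number of a turn 0.15, either way. A call with a gripper value outside its range is refused whole. The fingers move at their own pace and stop on an object; FORCE is the grip in N (left out, the last holds). Time passes only in rows, so rows that do not move let the fingers close. It gives the time, the measured TCP pose, the force, the opening and the grip force at its end, in the units of the state.
- telemetry.observe(): the state, without advancing time (a new reading comes with each control period).
- grab_frame(name): name is "side" or "top" or "wrist"; returns the picture (420x560x3 uint8, red, green, blue); there is no depth.
- calibration(name): a dict with "fovy" (degrees; the focal length in pixels is half the picture's height over the tangent of half this angle, whatever the lens; pixels are square), "cx", "cy" (the principal point, pixels), "dist" ([k1, k2, p1, p2, k3] as OpenCV has them; the pictures are not rectified), "pose" (4x4, takes a point from camera to world coordinates). Camera axes: x right, y down, z forward; pixel columns grow to the right and rows downward; lengths in m; the calibration is good to about 2 mm. A picture is of the moment at which its call begins: read the wrist's pose just before it. calibration takes no time and is no camera call; for the wrist camera it gives the pose at the moment of the call.
- bot.job_done(): hands the job in; it is judged then, once.
Trained networks look in the newest picture that a camera, given by its name, has taken for a name from the list of things; names that differ only in an ending like _2 or _b are one class to them, and where a whole thing is asked for, a point or a joint stands for the part that bears it (a point fixed in the world has none). Each returns a list of dicts, best first, with "score" (0 to 1); they miss things now and then, are a little off and sometimes report something else, mostly with a low value. They report only what shows in the picture. A call takes as long as a camera call.
- outline_of(label, camera): "region" (420x560 bool, what is visible of it) and "rect" ([left, top, right, bottom] in pixels, round what is visible of it).
- landmark_of(label, camera): "xy" ([column, row] in pixels: a listed point, or the origin of a listed thing).
The state is a dict: "clock": time; "qpos": joint angles; "qd": joint speeds; "joint_efforts": joint torques, N m; "position": TCP position; "tool_rot": TCP orientation; "force": force on the tool from outside, world axes, zero at the start; "moment": the same for the moment, N m; "grip_width": finger opening in m; "finger_force": force on a finger pad.
Only numpy, scipy, OpenCV 4.12 (cv2) and the standard library are available. Lean on these libraries where they do the work, as an engineer would, in place of code of your own. Each camera call takes 0.05 s, during which the arm holds its last target. There are 200 camera calls.

### The job

A paint sample lies ready in the bench-top UV exposure cabinet, whose lid stands open. With the closed fingertips, push the lid down until the spring catch at its front snaps over it and it stays shut by itself; then switch the mains on by pressing down the raised front half of the rocker on the control deck until it flips over; then press the large round start button right in and let it come back up. Do not press the start button any earlier, do not press the small round stop button at all, and leave the sample and the small things round the cabinet where they are: nothing is to be lifted or carried.

Things in the scene. Friction and masses are not known exactly. Their poses are not given: they have to be found in the camera images.
- cabinet: white instrument, 210 mm deep (x), 300 wide (y), about 100 high; stands firm. Origin on the bench under its middle; x points to its back, y to its left. Left part (y -0.04 to 0.15): chamber with lid. Right part: control deck, flat top at z = 0.091; at y = -0.095 along x: rocker at the back (0.062), small stop button (0.002), large start button at the front (-0.058)
- lid (a joint): angle of the lid in rad: 0 = shut, 0.5 to 1.0 = open as found. Friction holds it where it stands, but a lifting spring raises it again to about 0.5 if it is left nearly shut and not caught. Pushing it down at the front takes about 1 to 4 N; its tongue meets the catch at about 0.05 and snaps under it at about 0.01, needing about 6 to 10 N; held by the catch it reads about 0.002; hard stop at -0.02
- lid_hinge (a point): point on the hinge axis, at the middle of the lid's width; fixed to the cabinet at (0.095, 0.0525, 0.094) in its frame; the axis is the cabinet's y
- lid_front (a point): point on the upper face of the lid (195 mm long, 190 wide, 12 thick, amber window), in the middle of its white front strip (48 mm deep, full width), 172 mm from the hinge axis, 23 mm from the front edge; moves with the lid, z is the lid's normal. With the lid shut it is 100 mm above the bench. A steel tongue, 40 mm wide and 8 long, at the front edge's middle goes under the catch
- catch_hook (a point): top of the black sprung hook (34 mm wide) at the middle of the cabinet's front, 107 mm above the bench, that is 7 mm higher than the shut lid; its sloped nose yields about 5 mm towards the front as the lid's tongue passes and springs back over it. It need not be touched
- rocker (a joint): angle of the mains rocker in rad: 0 = off (front half raised), 0.4 = on (front half down, rear half raised). It snaps over its middle at 0.2 and stays; flipping it takes about 3 to 5 N at its front end
- rocker_front (a point): upper face of the rocker's front half, 14 mm in front of its pivot; moves with the rocker. The black rocker is 36 mm long (x) and 24 mm wide. Off, this point is 106 mm above the bench; fully on, about 101 mm; its pivot lies 97 mm above the bench and the bezel round it is 95 mm high
- start_button (a joint): travel of the large start button in m: 0 = out, 0.006 = fully in; it springs back. Fully in takes about 5 N
- start_button_top (a point): middle of the top of the start button, a black disc 32 mm across in a steel collar 48 mm across and 12 mm high; the top is 112 mm above the bench when out. Pressed along -z
- stop_button (a joint): travel of the small stop button in m: 0 = out, 0.005 = fully in; it must not be pressed
- stop_button_top (a point): middle of the top of the stop button, a black disc 18 mm across in a steel collar 34 mm across, its top 111 mm above the bench, 60 mm behind the start button and 60 mm in front of the rocker's pivot
- petri_dish: the sample: small clear dish, 54 mm across and 13 mm high, with ochre in it, on the chamber floor under the lid; origin under its middle; leave it
- pill_tin: small white round tin, 47 mm across, 21 mm high, standing on the bench near the cabinet; origin under its middle; leave it
- dropper_bottle: brown dropper bottle, 30 mm across, 92 mm high, on the bench near the cabinet; origin under its middle; leave it
- vial_tall: small vial with a black cap, 18 mm across, 53 mm high, on the bench by the cabinet; origin under its middle; leave it
- vial_short: shorter vial with a black cap, 17 mm across, 39 mm high, on the bench by the cabinet; origin under its middle; leave it
- tweezers: steel tweezers, 116 mm long and 8 mm high, lying on the bench in front of the cabinet; origin under their middle; leave them
- paint_tube_ochre: paint tube with a black cap, 93 mm long and 19 mm high, lying on the bench to the left of the cabinet; origin under its middle; leave it

How it is judged:
On the way, in this order (a step that is already met when the one before it is completed fails the run):
1. the lid is shut under its catch and stays shut with the fingers off it (value of joint lid below 0.015 rad and contact force between the fingers and lid below 0.3 N), for 0.2 s.
2. the mains rocker is flipped on (value of joint rocker above 0.32 rad), for 0.1 s.
3. the start button is pressed right in (value of joint start_button above 0.0048 m), for 0.05 s.
At the end, for the whole second after the job is handed in: the lid is shut and held by its catch (angle below 0.015 rad), the rocker is on (above 0.32 rad), and both round buttons are out again (less than 1 mm in) (value of joint lid below 0.015 rad and value of joint rocker above 0.32 rad and value of joint each of start_button, stop_button below 0.001 m); the robot touches nothing.
It fails at once if the start button is pressed while the lid is not shut or the mains rocker is off (value of joint start_button above 0.003 m and (value of joint lid above 0.05 rad or value of joint rocker below 0.25 rad)).
It fails at once if the stop button is pressed (more than 2 mm) (value of joint stop_button above 0.002 m).
It fails at once if the lid is lifted beyond the opening at which it was found (value of joint lid above 1.1 rad).
It fails at once if the sample dish is moved by more than 15 mm (distance of petri_dish from where it was at the start of the episode above 0.015 m).
It fails at once if one of the small things round the cabinet is lifted or pushed by more than 20 mm (distance of any of pill_tin, dropper_bottle, vial_tall, vial_short, paint_tube_ochre from where it was at the start of the episode above 0.02 m).
It also fails if it takes over 45 s, if anything falls off the work surface, if the arm or the gripper's body presses on something with over 40 N, if the wrist force passes 120 N, or if a joint passes its speed limit or range.

## Working session

There is one attempt and no reset: what is moved stays moved. The work goes in short steps, Python scripts to look and compute and a shell command to move; the robot and the scene stay as the last step left them, time stands still between calls to the robot, and variables do not carry over. Pictures are saved under pics/ and viewed, at most 10 in all, crops included, and the job is handed in when it is done.

```bash
mkdir -p pics; cat > h.py <<'E'
import numpy as np, cv2
from workcell import telemetry, grab_frame, calibration, bot, outline_of, landmark_of
from scipy.spatial.transform import Rotation as R
def ray(c,xy):
    k=calibration(c); f=210/np.tan(np.radians(k["fovy"])/2)
    K=np.array([[f,0,k["cx"]],[0,f,k["cy"]],[0,0,1]])
    u=cv2.undistortPoints(np.array([[xy]],float),K,np.array(k["dist"]))[0,0]
    T=np.array(k["pose"]); return T[:3,3],T[:3,:3]@np.r_[u,1]
def onz(c,xy,z):
    o,d=ray(c,xy); return o+d*(z-o[2])/d[2]
def proj(c,P):
    k=calibration(c); f=210/np.tan(np.radians(k["fovy"])/2)
    K=np.array([[f,0,k["cx"]],[0,f,k["cy"]],[0,0,1]])
    M=np.linalg.inv(np.array(k["pose"]))
    return cv2.projectPoints(np.array(P,float).reshape(-1,3),cv2.Rodrigues(M[:3,:3])[0],M[:3,3],K,np.array(k["dist"]))[0][:,0]
E
cat > a.py <<'E'
from h import *
s=telemetry.observe(); print(s["clock"],s["position"],s["tool_rot"],s["grip_width"])
Z=dict(rocker_front=.106,start_button_top=.112,stop_button_top=.111,catch_hook=.107,lid_hinge=.094,cabinet=0,lid_front=.2,pill_tin=0,dropper_bottle=0,vial_tall=0,vial_short=0,tweezers=0,petri_dish=.02)
for c in("top","side"):
    im=grab_frame(c); cv2.imwrite(f"pics/{c}0.png",im[:,:,::-1])
    print(c,np.round(np.array(calibration(c)["pose"]),2).tolist())
    for n,z in Z.items():
        if c=="side" and n in("pill_tin","tweezers","petri_dish"):continue
        for r in landmark_of(n,c)[:2]: print(n,np.round(r["xy"],1),round(r["score"],2),np.round(onz(c,r["xy"],z),4))
E
python3 a.py
```

```text
0.0 [ 0.20638732 -0.58960474  0.23073908] [-3.14049870e+00  7.38739161e-05  3.36739351e-01] 0.08513282519907255
top [[-0.02, -1.0, 0.08, 0.44], [-1.0, 0.02, 0.0, 0.03], [-0.01, -0.08, -1.0, 1.12], [0.0, 0.0, 0.0, 1.0]]
rocker_front [275.2 226.2] 0.72 [0.4963 0.0494 0.106 ]
rocker_front [307.2 282. ] 0.68 [ 0.3872 -0.01    0.106 ]
start_button_top [354.  234.6] 0.54 [ 0.4762 -0.1025  0.112 ]
stop_button_top [349.2 206.2] 0.52 [ 0.5316 -0.0953  0.111 ]
catch_hook [280.8 276.1] 0.66 [0.3996 0.0407 0.107 ]
catch_hook [362.8 272.4] 0.43 [ 0.4033 -0.1175  0.107 ]
lid_hinge [265.1 172.8] 0.58 [0.6037 0.0675 0.094 ]
cabinet [300.7 214.9] 0.57 [ 0.5251 -0.0039  0.    ]
lid_front [263.4 174.7] 0.73 [0.5836 0.0665 0.2   ]
lid_front [275.1 227.6] 0.6 [0.4887 0.0477 0.2   ]
pill_tin [384.7 207.9] 0.95 [ 0.536  -0.1849  0.    ]
pill_tin [354.5 234.2] 0.62 [ 0.4809 -0.1182  0.    ]
dropper_bottle [386.6 176.2] 0.59 [ 0.6047 -0.1916  0.    ]
vial_tall [304.1 279.9] 0.49 [ 0.3861 -0.0075  0.    ]
vial_short [360.8 272.9] 0.55 [ 0.3983 -0.1286  0.    ]
tweezers [262.7 303.9] 0.6 [0.3376 0.0817 0.    ]
tweezers [213.  242.9] 0.57 [0.4693 0.1859 0.    ]
side [[0.2, -0.87, 0.44, 0.1], [-0.98, -0.18, 0.08, -0.06], [0.01, -0.45, -0.89, 0.91], [0.0, 0.0, 0.0, 1.0]]
rocker_front [331.4 176.9] 0.74 [ 0.5884 -0.0835  0.106 ]
start_button_top [335.6 225.3] 0.57 [ 0.4854 -0.1061  0.112 ]
stop_button_top [332.6 198.1] 0.51 [ 0.5403 -0.0925  0.111 ]
catch_hook [247.4 252. ] 0.75 [0.4037 0.0395 0.107 ]
catch_hook [185.8 230.5] 0.7 [0.4215 0.1582 0.107 ]
lid_hinge [260.  157.6] 0.6 [0.6103 0.0622 0.094 ]
cabinet [279.  222.8] 0.87 [0.5211 0.0039 0.    ]
lid_front [253.3 171.5] 0.84 [0.5141 0.051  0.2   ]
dropper_bottle [373.7 202.9] 0.69 [ 0.6082 -0.1836  0.    ]
vial_short [186.2 229.8] 0.71 [0.4661 0.1875 0.    ]
vial_short [334.3 292.1] 0.43 [ 0.3978 -0.1303  0.    ]
```

```bash
cd pics; python3 -c "
import cv2
a=cv2.imread('top0.png')[120:330,160:440];b=cv2.imread('side0.png')[100:310,150:430]
cv2.imwrite('j.png',cv2.resize(cv2.vconcat([a,b]),None,fx=1.42,fy=1.42,interpolation=3))
cv2.imwrite('j.png',cv2.resize(cv2.hconcat([a,b]),(800,300),interpolation=3))"
```

```text
(no output)
```

View pics/j.png

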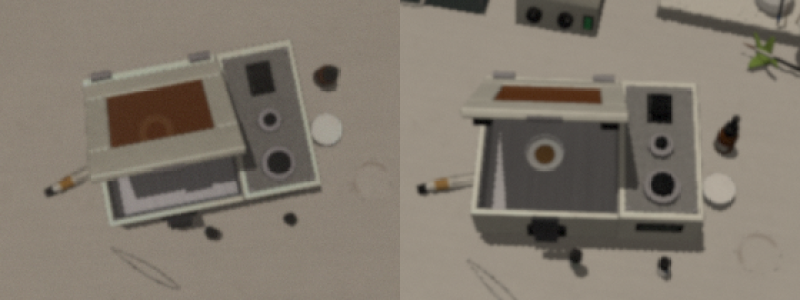

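The top view (left) shows the cabinet yawed slightly left, with the lid half open, the control deck on the right and two vials in front. The side view (right) shows the same, with the dish visible. Next I'll fit the cabinet pose.

```bash
cat > fit.py <<'E'
from h import *
from scipy.optimize import least_squares
C=dict(start_button_top=[-.058,-.095,.112],stop_button_top=[.002,-.095,.111],rocker_front=[.048,-.095,.106],lid_hinge=[.095,.0525,.094],catch_hook=[-.112,.0525,.107])
O=[("top","start_button_top",354,234.6),("top","stop_button_top",349.2,206.2),("top","catch_hook",280.8,276.1),("top","lid_hinge",265.1,172.8),("top","lid_front",275.1,227.6),
("side","start_button_top",335.6,225.3),("side","stop_button_top",332.6,198.1),("side","rocker_front",331.4,176.9),("side","catch_hook",247.4,252),("side","lid_hinge",260,157.6),("side","lid_front",253.3,171.5)]
def W(p,P): return R.from_euler("z",p[2]).apply(P)+[p[0],p[1],0]
def lf(a,r=.172,y=0,h=.006): return np.array([.095-r*np.cos(a)+h*np.sin(a)*1,.0525+y,.094+r*np.sin(a)+h*np.cos(a)])
def res(p): return np.concatenate([proj(c,W(p,lf(p[3]) if n=="lid_front" else C[n]))[0]-[u,v] for c,n,u,v in O])
if __name__=="__main__":
    s=least_squares(res,[.52,0,.17,.8],loss="soft_l1"); p=s.x; print(p)
    for o,r in zip(O,res(p).reshape(-1,2)): print(o[:2],r.round(1))
    np.save("p.npy",p)
    for n in C: print(n,W(p,C[n]).round(4))
    print("lidfront",W(p,lf(p[3])),"shut",W(p,lf(0)))
    ims=[]
    for c in("top","side"):
        im=cv2.resize(cv2.imread(f"pics/{c}0.png"),None,fx=3,fy=3,interpolation=cv2.INTER_CUBIC)
        def dr(P,col):
            q=(proj(c,W(p,P))*3+1).astype(int); cv2.polylines(im,[q],True,col,1)
        dr([[x,y,.091] for x,y in((-.105,-.15),(-.105,.15),(.105,.15),(.105,-.15))],(0,0,255))
        t=np.linspace(0,6.28,40)
        for n,r in(("start_button_top",.016),("stop_button_top",.009)):
            dr([np.array(C[n])+[r*np.cos(a),r*np.sin(a),0] for a in t],(0,255,0))
        dr([lf(p[3],r,y) for r,y in((0,-.095),(0,.095),(.195,.095),(.195,-.095))],(255,0,0))
        dr([[x,y,.1] for x,y in((.044,-.107),(.044,-.083),(.08,-.083),(.08,-.107))],(0,255,255))
        ims.append(im[390:870,540:1240] if c=="top" else im[390:870,500:1200])
    cv2.imwrite("pics/o.png",cv2.resize(cv2.vconcat(ims),None,fx=.62,fy=.62,interpolation=cv2.INTER_AREA))
E
python3 fit.py
```

```text
[5.21560055e-01 1.04488615e-04 1.45593307e-01 8.23158882e-01]
('top', 'start_button_top') [-0.1 -0.9]
('top', 'stop_button_top') [-1.  -2.9]
('top', 'catch_hook') [ 2.5 -1.9]
('top', 'lid_hinge') [ 0.8 -2.1]
('top', 'lid_front') [-1.5 -5.2]
('side', 'start_button_top') [-2.7  3.3]
('side', 'stop_button_top') [0.4 1.5]
('side', 'rocker_front') [1.3 2.8]
('side', 'catch_hook') [1.9 0.7]
('side', 'lid_hinge') [-2.   0.7]
('side', 'lid_front') [-1.9  1.5]
start_button_top [ 0.478  -0.1023  0.112 ]
stop_button_top [ 0.5373 -0.0936  0.111 ]
rocker_front [ 0.5828 -0.0869  0.106 ]
lid_hinge [0.6079 0.0658 0.094 ]
catch_hook [0.4031 0.0358 0.107 ]
lidfront [0.49658457 0.0495037  0.22420657] shut [0.43775804 0.04087792 0.1       ]
```

View pics/o.png

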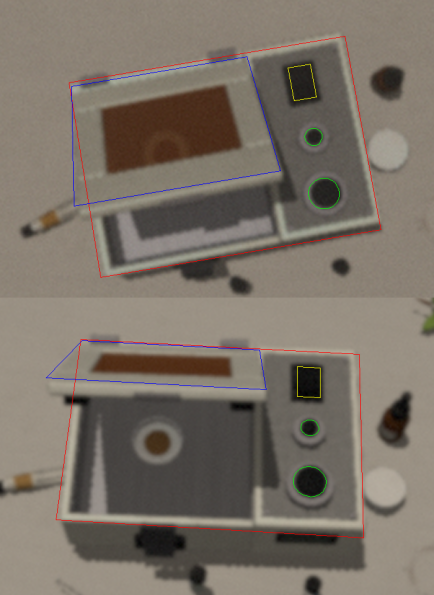

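The overlay agrees with the picture to a few mm for the deck. The real lid sits somewhat lower than the drawn one, at about 0.7 rad. I'll close the fingers and go above the deck for a wrist view.

```bash
python3 -m inch '[[0,0,-0.04,0,0,0.1,1],[0,0,-0.04,0,0,0.09,1],[0.03,-0.037,0,0,0,0,1],[0.03,-0.037,0,0,0,0,1],[0.03,-0.037,0,0,0,0,1]]'
python3 -m inch '[[0.03,-0.037,0,0,0,0,1],[0.03,-0.037,0,0,0,0,1],[0.03,-0.037,0,0,0,0,1],[0.03,-0.037,0,0,0,0,1],[0.03,-0.037,0,0,0,0,1]]'
```

```text
clock: 1.75
position: [0.2799, -0.4654, 0.3114]
tool_rot: [3.141, -0.0, 0.146]
force: [2.1, -0.7, -0.5]
grip_width: 0.0122
finger_force: 0.0
clock: 2.25
position: [0.4013, -0.2602, 0.3116]
tool_rot: [3.141, -0.0, 0.147]
force: [1.2, -0.5, -0.3]
grip_width: 0.0001
finger_force: 0.0
```

```bash
python3 -m inch '[[0.03,-0.037,0,0,0,0,1],[0.03,-0.037,0,0,0,0,1],[0.03,-0.037,0,0,0,0,1],[0,0,0,0,0,0,1],[0,0,0,0,0,0,1]]'
cat > b.py <<'E'
from h import *
import sys
s=telemetry.observe(); print(s["clock"],s["position"],s["tool_rot"],s["force"])
T=np.array(calibration("wrist")["pose"]); print("cam",T.round(3).tolist())
im=grab_frame("wrist"); cv2.imwrite(f"pics/w{sys.argv[1]}.png",im[:,:,::-1])
Z=dict(rocker_front=.106,start_button_top=.112,stop_button_top=.111,catch_hook=.107,lid_front=.2)
for n,z in Z.items():
  for r in landmark_of(n,"wrist")[:2]: print(n,np.round(r["xy"],1),round(r["score"],2),np.round(onz("wrist",r["xy"],z),4))
E
python3 b.py 1
```

```text
clock: 2.75
position: [0.4737, -0.1382, 0.3112]
tool_rot: [-3.141, 0.0, 0.149]
force: [-0.5, -1.3, 0.7]
grip_width: -0.0001
finger_force: 0.0
2.75 [ 0.47374257 -0.1381799   0.31122798] [-3.14149254e+00  1.41595408e-04  1.48866162e-01] [-0.5279773  -1.31748893  0.66253938]
cam [[0.148, -0.938, -0.314, 0.554], [-0.989, -0.141, -0.047, -0.126], [-0.001, 0.318, -0.948, 0.455], [0.0, 0.0, 0.0, 1.0]]
rocker_front [243.   57.5] 0.9 [ 0.5881 -0.0848  0.106 ]
start_button_top [250.4 169.8] 0.85 [ 0.4818 -0.1052  0.112 ]
start_button_top [339.   63.2] 0.58 [ 0.5958 -0.1766  0.112 ]
stop_button_top [91.2 17.1] 0.59 [0.6023 0.0569 0.111 ]
stop_button_top [247.5 112.7] 0.53 [ 0.5382 -0.0956  0.111 ]
catch_hook [118.6 219.5] 0.62 [0.4039 0.0348 0.107 ]
catch_hook [91.4 14.4] 0.53 [0.6053 0.0589 0.107 ]
lid_front [ 22.8 152.5] 0.76 [0.4887 0.065  0.2   ]
```

View pics/w1.png

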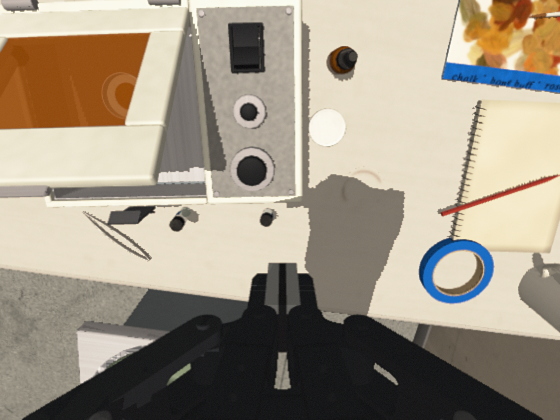

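The wrist view shows the deck aligned with the tool, with the start button at (252,168), stop at (250,112) and the rocker at (247,47). The lid is at the left and both vials stand in front. Combined, the yaw is about 0.165, the start button is near (.481,-.105) and the rocker front near (.586,-.086). Next I'll go above the lid front.

```bash
python3 -m inch '[[0.007,-0.045,0,0,0,0,1],[0.007,-0.045,0,0,0,0,1],[0.007,-0.045,0,0,0,0,1],[0.006,-0.044,0,0,0,0,1],[0,0,0.04,0,0,0,1]]'
python3 b.py 2
python3 - <<'E'
from h import *
cv2.imwrite("pics/s2.png",grab_frame("side")[80:300,140:440,::-1].repeat(2,0).repeat(2,1))
E
```

```text
clock: 3.55
position: [0.4759, 0.0475, 0.2745]
tool_rot: [-3.14, -0.008, 0.152]
force: [2.3, -1.0, -1.4]
grip_width: -0.0002
finger_force: 0.0
3.55 [0.47591343 0.04754348 0.27450013] [-3.1400955  -0.00807599  0.152273  ] [ 2.3311487  -1.03852738 -1.43367658]
cam [[0.151, -0.94, -0.307, 0.555], [-0.988, -0.145, -0.045, 0.06], [-0.002, 0.31, -0.951, 0.419], [0.0, 0.0, 0.0, 1.0]]
rocker_front [446.4  92.1] 0.89 [ 0.5811 -0.0862  0.106 ]
start_button_top [437.9 211. ] 0.56 [ 0.4764 -0.1095  0.112 ]
stop_button_top [443.6 149.4] 0.59 [ 0.5349 -0.0988  0.111 ]
lid_front [288.6 210. ] 0.59 [0.4861 0.0383 0.2   ]
lid_front [239.7 268.8] 0.51 [0.4365 0.0668 0.2   ]
```

View pics/w2.png

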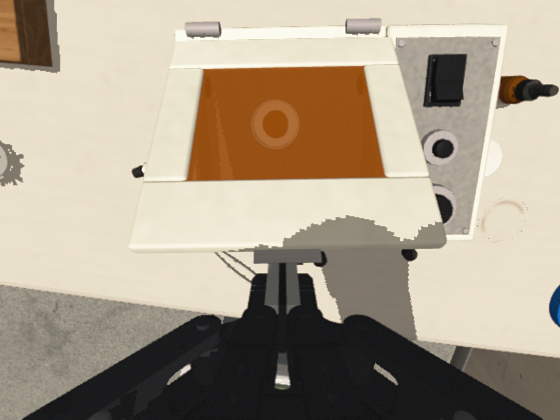

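View pics/s2.png

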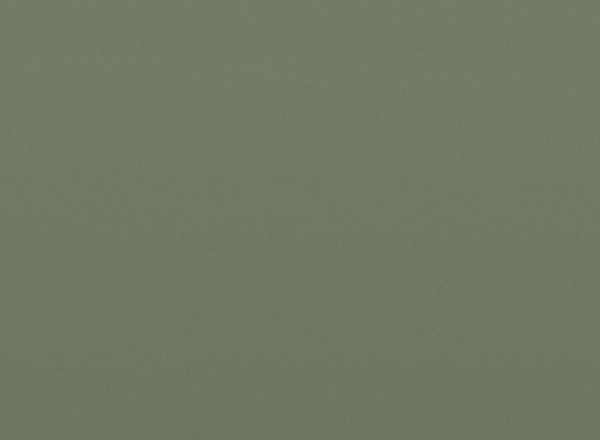

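The wrist view shows the lid front corners at (131,250) and (445,244), and the tongue at (288,256) just past the fingertips at (283,266). The side view is blocked by the arm. Next I'll solve the lid angle.

```bash
python3 - <<'E'
from fit import *
w=[(lambda a:lf(a,.195,.095),131,247),(lambda a:lf(a,.195,-.095),445,243),(lambda a:np.array(C["rocker_front"]),446,92),(lambda a:np.array(C["stop_button_top"]),442,148),(lambda a:np.array([-.105,-.15,.092]),470,240),(lambda a:np.array([.105,-.15,.092]),507,26)]
def f(p): return np.concatenate([proj("wrist",W(p,g(p[3])))[0]-[u,v] for g,u,v in w])
p=least_squares(f,[.522,0,.16,.7],loss="soft_l1").x
print(p,f(p).reshape(-1,2).round(1)); np.save("p2.npy",p)
for a in(p[3],.6,.5,.4,.3,.2,.1,.05,0,-.01): print(round(a,3),W(p,lf(a,.178)).round(4))
for n in C: print(n,W(p,C[n]).round(4))
print(proj("wrist",telemetry.observe()["position"]))
E
```

```text
[ 0.52071413 -0.00413454  0.16213582  0.80025735] [[-10.6   0.8]
 [ -1.3  -0.4]
 [  0.7   1.8]
 [  0.5  -1.1]
 [  2.1   4.9]
 [  2.8  -1. ]]
0.8 [0.4879 0.0437 0.2259]
0.6 [0.4644 0.0398 0.1995]
0.5 [0.4547 0.0383 0.1846]
0.4 [0.4465 0.0369 0.1688]
0.3 [0.4399 0.0358 0.1523]
0.2 [0.435  0.035  0.1352]
0.1 [0.4318 0.0345 0.1177]
0.05 [0.4308 0.0344 0.1089]
0 [0.4303 0.0343 0.1   ]
-0.01 [0.4303 0.0343 0.0982]
start_button_top [ 0.4788 -0.1073  0.112 ]
stop_button_top [ 0.538  -0.0976  0.111 ]
rocker_front [ 0.5834 -0.0901  0.106 ]
lid_hinge [0.606 0.063 0.094]
catch_hook [0.4017 0.0296 0.107 ]
[[282.42525108 277.4223344 ]]
```

```bash
python3 -m inch '[[0.014,0,0.02,0,0,0,1],[0,0,0.015,0,0,0,1],[0,0,0.008,0,0,0,1],[0,0,0.008,0,0,0,1]]'
```

```text
clock: 4.3
position: [0.4882, 0.0437, 0.2206]
tool_rot: [3.141, -0.001, 0.146]
force: [0.1, -0.2, 1.6]
grip_width: -0.0001
finger_force: 0.4
```

```bash
python3 -m inch '[[0,0,0.008,0,0,0,1],[0,0,0.008,0,0,0,1]]'
```

```text
clock: 4.5
position: [0.4881, 0.0439, 0.2042]
tool_rot: [3.141, -0.001, 0.146]
force: [-0.3, 0.1, 1.1]
grip_width: -0.0002
finger_force: 0.5
```

```bash
python3 -m inch '[[-0.01,0,0.012,0,0,0,1],[-0.01,0,0.012,0,0,0,1],[-0.009,0,0.012,0,0,0,1],[-0.008,0,0.012,0,0,0,1]]'
```

```text
clock: 4.9
position: [0.4513, 0.0387, 0.156]
tool_rot: [-3.142, -0.001, 0.147]
force: [2.9, -0.1, 0.5]
grip_width: -0.0004
finger_force: 1.0
```

```bash
python3 b.py 3
```

```text
4.9 [0.45127093 0.03865874 0.15600481] [-3.14151662e+00 -1.24161370e-03  1.46726641e-01] [ 2.94722968 -0.05711914  0.51020707]
cam [[0.146, -0.938, -0.313, 0.532], [-0.989, -0.139, -0.046, 0.051], [-0.001, 0.317, -0.949, 0.3], [0.0, 0.0, 0.0, 1.0]]
rocker_front [553.2  34.6] 0.61 [ 0.5855 -0.0859  0.106 ]
start_button_top [521.7 227.8] 0.69 [ 0.481  -0.1049  0.112 ]
stop_button_top [536.7 129.4] 0.85 [ 0.5389 -0.0925  0.111 ]
catch_hook [542.3 126.1] 0.55 [ 0.5416 -0.0981  0.107 ]
```

View pics/w3.png

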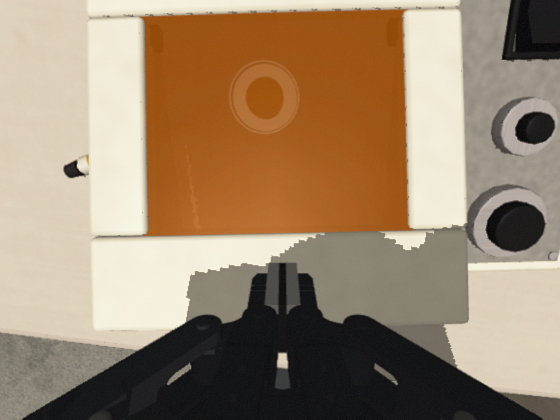

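The fingertips (283,265) are pressing on the lid's white front strip and the lid is going down. I'll carry on along the arc.

```bash
python3 -m inch '[[-0.008,0,0.012,0,0,0,1],[-0.006,0,0.012,0,0,0,1],[-0.004,0,0.012,0,0,0,1],[-0.002,0,0.008,0,0,0,1]]'
```

```text
clock: 5.6
position: [0.432, 0.0359, 0.1123]
tool_rot: [-3.142, -0.001, 0.147]
force: [1.7, 0.6, 2.2]
grip_width: 0.0004
finger_force: 1.3
```

```bash
python3 -m inch '[[0,0,0.004,0,0,0,1],[0,0,0.003,0,0,0,1],[0,0,0.002,0,0,0,1],[0,0,0,0,0,0,1]]'
```

```text
clock: 6.0
position: [0.4313, 0.0357, 0.1035]
tool_rot: [3.141, 0.001, 0.147]
force: [-3.4, 0.3, 5.8]
grip_width: -0.0001
finger_force: 2.5
```

```bash
python3 -m inch '[[0,0,0.002,0,0,0,1],[0,0,0.002,0,0,0,1],[0,0,0,0,0,0,1]]'
```

```text
clock: 6.3
position: [0.4315, 0.0357, 0.0993]
tool_rot: [3.142, 0.0, 0.147]
force: [-0.7, -0.7, 0.9]
grip_width: -0.0
finger_force: 0.7
```

```bash
python3 -m inch '[[0,0,0.002,0,0,0,1],[0,0,0,0,0,0,1]]'
```

```text
clock: 6.5
position: [0.4316, 0.0357, 0.0972]
tool_rot: [-3.142, -0.0, 0.147]
force: [-0.3, -0.8, 1.6]
grip_width: -0.0003
finger_force: 0.7
```

The force fell from 5.8 to 0.9 N, so it seems to have snapped. I'll lift off slowly and check.

```bash
python3 -m inch '[[0,0,-0.004,0,0,0,1],[0,0,-0.01,0,0,0,1],[0,0,-0.03,0,0,0,1],[0,0,-0.04,0,0,0,1],[0,0,0,0,0,0,1]]'; python3 b.py 4
```

```text
clock: 7.0
position: [0.4334, 0.0362, 0.1859]
tool_rot: [3.141, -0.007, 0.147]
force: [0.1, -0.3, -1.1]
grip_width: 0.0004
finger_force: 0.0
7.0 [0.43340248 0.03615264 0.18585531] [ 3.14140055 -0.00650832  0.14655152] [ 0.07529314 -0.33756482 -1.09704821]
cam [[0.146, -0.94, -0.308, 0.513], [-0.989, -0.139, -0.045, 0.048], [-0.0, 0.312, -0.95, 0.33], [0.0, 0.0, 0.0, 1.0]]
rocker_front [520.1   8. ] 0.64 [ 0.5857 -0.0832  0.106 ]
start_button_top [498.9 187.4] 0.94 [ 0.4799 -0.103   0.112 ]
stop_button_top [512.2  97.1] 0.79 [ 0.5355 -0.0916  0.111 ]
catch_hook [280.7 259.4] 0.86 [0.4039 0.0328 0.107 ]
lid_front [280.5 214.9] 0.57 [0.4694 0.0421 0.2   ]
```

View pics/w4.png

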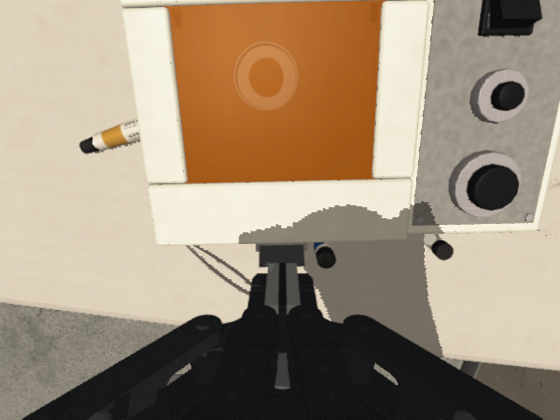

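```bash
python3 - <<'E'
from fit import *
p=np.load("p2.npy")
for q in((155,244),(412,238)): print(onz("wrist",q,.1))
for a in(0,.1,.3): print(a,proj("wrist",[W(p,lf(a,.195,y)) for y in(.095,-.095)]).round())
E
python3 -m inch '[[0.026,0.028,0,0,0,0,1],[0.026,0.028,0,0,0,0,1],[0.026,0.029,0,0,0,0,1],[0.027,0.029,0,0,0,0,1],[0.027,0.029,0,0,0,0,1]]'
python3 -m inch '[[0,0,0.03,0,0,0,1],[0,0,0,0,0,0,1]]';python3 b.py 5
```

```text
[0.39921725 0.12599038 0.1       ]
[ 0.43163868 -0.0603055   0.1       ]
0 [[156. 245.]
 [414. 242.]]
0.1 [[145. 255.]
 [424. 251.]]
0.3 [[117. 270.]
 [454. 266.]]
clock: 7.8
position: [0.5837, -0.0875, 0.1803]
tool_rot: [-3.141, 0.002, 0.147]
force: [-0.3, 0.8, 1.0]
grip_width: 0.0
finger_force: 0.0
clock: 8.0
position: [0.581, -0.0866, 0.1473]
tool_rot: [-3.14, 0.006, 0.146]
force: [-1.3, 0.5, -0.1]
grip_width: 0.0
finger_force: 0.0
8.0 [ 0.58097413 -0.08658955  0.14733908] [-3.13973577  0.00625451  0.14627723] [-1.27263437  0.4982106  -0.0736705 ]
cam [[0.145, -0.936, -0.32, 0.663], [-0.989, -0.138, -0.045, -0.075], [-0.002, 0.324, -0.946, 0.291], [0.0, 0.0, 0.0, 1.0]]
rocker_front [278.1 238.2] 0.68 [ 0.5833 -0.0828  0.106 ]
start_button_top [287.6 380.8] 0.55 [ 0.4792 -0.1048  0.112 ]
lid_front [ 91.9 391.7] 0.68 [ 0.5508 -0.018   0.2   ]
```

View pics/w5.png

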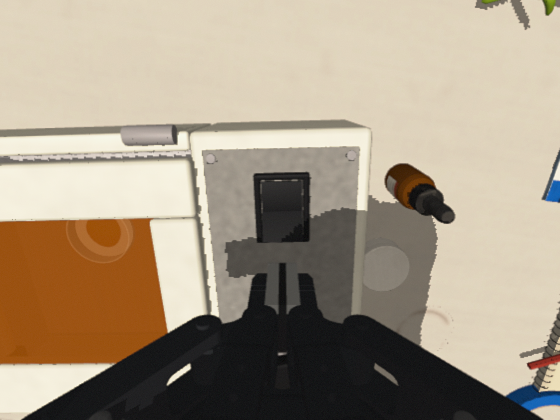

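The lid corners match angle 0, so it is shut. The rocker spans columns 256–309 and rows 174–241, right ahead of the fingertips.

```bash
python3 - <<'E'
from h import *
P=telemetry.observe()["position"]; print(P,proj("wrist",[[P[0],P[1],z] for z in(.1,.106)]))
for q in((256,241),(309,241),(309,174),(255,174)): print(onz("wrist",q,.095).round(4), onz("wrist",q,.106).round(4))
E
```

```text
[ 0.58316007 -0.08599113  0.15243491] [[282.30134066 236.19034576]
 [282.30774663 239.90179843]]
[ 0.5752 -0.0697  0.095 ] [ 0.58   -0.0699  0.106 ]
[ 0.5803 -0.1042  0.095 ] [ 0.5849 -0.1025  0.106 ]
[ 0.6244 -0.0965  0.095 ] [ 0.6265 -0.0952  0.106 ]
[ 0.6195 -0.0636  0.095 ] [ 0.6219 -0.0642  0.106 ]
```

```bash
python3 -m inch '[[0,0,0.03,0,0,0,1],[0,0,0.012,0,0,0,1],[0,0,0.003,0,0,0,1],[0,0,0,0,0,0,1]]'
```

```text
clock: 8.7
position: [0.5829, -0.0863, 0.1066]
tool_rot: [-3.142, 0.0, 0.147]
force: [0.1, -0.1, -0.2]
grip_width: 0.0002
finger_force: 0.0
```

```bash
python3 -m inch '[[0,0,0.003,0,0,0,1],[0,0,0.002,0,0,0,1],[0,0,0,0,0,0,1]]'
```

```text
clock: 9.0
position: [0.583, -0.0864, 0.1014]
tool_rot: [3.142, -0.0, 0.147]
force: [-0.5, 0.3, -0.0]
grip_width: 0.0003
finger_force: 0.0
```

```bash
python3 -m inch '[[0,0,0.002,0,0,0,1],[0,0,0,0,0,0,1]]'
```

```text
clock: 9.2
position: [0.5832, -0.0864, 0.1004]
tool_rot: [3.141, -0.001, 0.147]
force: [-6.6, 0.8, 17.7]
grip_width: 0.0002
finger_force: 9.2
```

```bash
python3 -m inch '[[0,0,0.002,0,0,0,1],[0,0,0,0,0,0,1]]'
```

```text
clock: 9.4
position: [0.5833, -0.0865, 0.1]
tool_rot: [3.141, -0.001, 0.146]
force: [-16.6, 0.9, 47.5]
grip_width: 0.0
finger_force: 23.7
```

Hard stop: the rocker has flipped. I'll lift and check.

```bash
python3 -m inch '[[0,0,-0.01,0,0,0,1],[0,0,-0.03,0,0,0,1],[0,0,-0.03,0,0,0,1],[-0.04,0,0,0,0,0,1],[0,0,0,0,0,0,1]]'; python3 b.py 6
```

```text
clock: 9.9
position: [0.54, -0.0934, 0.1678]
tool_rot: [3.141, 0.002, 0.146]
force: [0.4, -1.1, -0.2]
grip_width: 0.0001
finger_force: 0.0
9.9 [ 0.54002512 -0.09337281  0.16779058] [3.14065154e+00 1.73421260e-03 1.45645199e-01] [ 0.42044241 -1.1017497  -0.22728689]
cam [[0.145, -0.938, -0.316, 0.621], [-0.989, -0.137, -0.047, -0.081], [0.0, 0.319, -0.948, 0.311], [0.0, 0.0, 0.0, 1.0]]
rocker_front [279.  161.3] 0.74 [ 0.5887 -0.0838  0.106 ]
rocker_front [ 95.5 370.4] 0.51 [0.4053 0.0352 0.106 ]
stop_button_top [283.  234.7] 0.92 [ 0.5434 -0.0927  0.111 ]
stop_button_top [375.7 211.1] 0.38 [ 0.568  -0.1485  0.111 ]
catch_hook [ 95.6 370.3] 0.77 [0.4076 0.0348 0.107 ]
lid_front [ 91.2 328. ] 0.71 [ 0.5282 -0.0167  0.2   ]
```

View pics/w6.png

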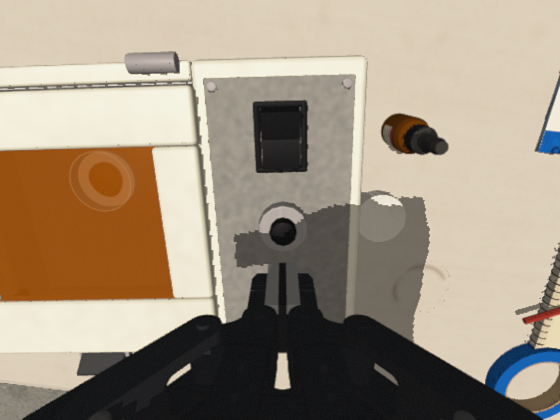

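The rocker (256–307, 100–170) now shows its front half down. Next is the start button, at about (.480,-.105).

```bash
python3 -m inch '[[-0.03,0.001,0,0,0,0,1],[-0.031,0.002,0,0,0,0,1],[0,0,0.03,0,0,0,1],[0,0,0.02,0,0,0,1],[0,0,0,0,0,0,1]]'
```

```text
clock: 10.7
position: [0.4826, -0.1038, 0.1153]
tool_rot: [-3.14, 0.003, 0.147]
force: [-0.4, -0.2, 0.7]
grip_width: 0.0003
finger_force: 0.0
```

```bash
python3 b.py 7|grep -v cam;python3 -m inch '[[0,0,0.005,0,0,0,1],[0,0,0.003,0,0,0,1],[0,0,0,0,0,0,1]]'
```

```text
10.7 [ 0.48255051 -0.10382821  0.11529722] [-3.14024047  0.00328723  0.1470877 ] [-0.42646994 -0.18998837  0.66202232]
rocker_front [272.3  49.3] 0.84 [ 0.5847 -0.0846  0.106 ]
stop_button_top [277.7 162.9] 0.59 [ 0.5382 -0.0939  0.111 ]
catch_hook [ 26.7 359.3] 0.74 [0.4017 0.0354 0.107 ]
lid_front [ 20.7 305.8] 0.83 [ 0.5143 -0.0415  0.2   ]
lid_front [425.4  48.7] 0.34 [ 0.5767 -0.115   0.2   ]
clock: 11.3
position: [0.4837, -0.1042, 0.1091]
tool_rot: [3.142, -0.0, 0.147]
force: [1.6, -1.6, 3.3]
grip_width: 0.0
finger_force: 1.5
```

```bash
python3 -m inch '[[0,0,0.002,0,0,0,1],[0,0,0.002,0,0,0,1],[0,0,0,0,0,0,1]]'
```

```text
clock: 11.6
position: [0.4838, -0.1042, 0.1059]
tool_rot: [3.141, -0.001, 0.147]
force: [-1.9, 0.5, 18.0]
grip_width: 0.0002
finger_force: 8.8
```

```bash
python3 -m inch '[[0,0,0.001,0,0,0,1],[0,0,0,0,0,0,1]]'
```

```text
clock: 11.8
position: [0.4839, -0.1042, 0.1055]
tool_rot: [3.141, -0.001, 0.147]
force: [-6.8, 1.3, 34.3]
grip_width: -0.0001
finger_force: 17.4
```

The button is at its stop. I'll lift off and do a final check.

```bash
python3 -m inch '[[0,0,-0.01,0,0,0,1],[0,0,-0.04,0,0,0,1],[-0.03,0,-0.04,0,0,0,1],[-0.04,0,-0.02,0,0,0,1],[0,0,0,0,0,0,1]]'; python3 b.py 8|grep -v cam
```

```text
clock: 12.3
position: [0.4111, -0.1155, 0.2164]
tool_rot: [3.139, -0.001, 0.145]
force: [0.5, -0.3, -0.7]
grip_width: 0.0002
finger_force: 0.0
12.3 [ 0.41112919 -0.11551125  0.21636183] [ 3.13941103e+00 -6.21035375e-04  1.44751300e-01] [ 0.46564421 -0.31279079 -0.69118033]
rocker_front [274.   26.1] 0.34 [ 0.5422 -0.0903  0.106 ]
start_button_top [282.4 115.4] 0.68 [ 0.4858 -0.104   0.112 ]
stop_button_top [277.8  25.1] 0.69 [ 0.5424 -0.0922  0.111 ]
catch_hook [ 95.7 189.9] 0.89 [0.4092 0.0327 0.107 ]
lid_front [ 89.9 149.2] 0.86 [ 0.4609 -0.0152  0.2   ]
```

View pics/w8.png

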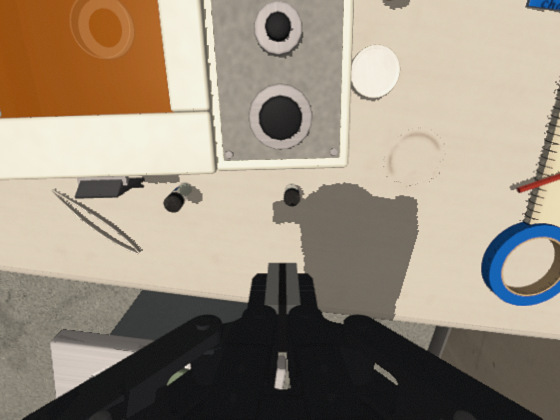

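The lid is shut under the hook (100,188), the start button (281,117) is up, and everything else is where it was.

```bash
python3 -c "from workcell import bot; print(bot.job_done())"
```

```text
the job is handed in; nothing more can be done
None
```

I shut the lid under its catch, flipped the mains rocker on, pressed the start button right in and let it come back up, then handed the job in at about 12 s; no verdict came back.

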